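Serve the tray and hold the spoon drawer open

TASK

Lunch is being served: slide the meal tray along the table, without lifting it, until it lies centred and square on the paper place mat, and let go of it. Then pull the self-closing spoon drawer out by its steel bar until the bar is in line with the two marking pins, and finish while still holding it there with the gripper, so that the diner can take a spoon. Leave the mug, the food box and the soy bottle alone.

Things in the scene. Friction and masses are not known exactly. Their poses are not given: they have to be found in the camera images.
- tray_center (a point): Loose black meal tray, ~0.5 kg, 160 mm along x, 180 along y; rim all round 24 mm high, 6 mm thick; floor 6 mm thick. A lunch box with a wooden lid (top at 46 mm) is fixed in its +x half (x = 12 to 72 mm). The half towards the robot is empty: the -x rim (mid-line x = -77 mm) is free on both sides. Point: the tray's centre, 12 mm above its underside. Starts between mat and dispenser.
- mat: White paper place mat fixed flat on the table (1 mm, no step to slide over), 210 mm along x, 230 mm along y, thin grey lines near two edges. To the left or the right of the tray. Origin at its centre, on the table. The tray belongs on it centre on centre, x axis along x axis.
- dispenser: White spoon dispenser fixed on the table, on the other side of the tray from the mat. Housing 110 mm wide, 84 mm high, from x = 65 to 225 mm; grey base board 12 mm thick, 150 mm wide, from x = -130 to 230 mm. Origin on the table under the middle of the closed drawer's bar; the drawer opens along -x (roughly towards the robot).
- drawer_bar (a point): Centre of the spoon drawer's steel pull bar, always 60 mm above the table. The bar is 14 mm thick along x (it is pulled to -x), 90 mm long along y, 36 mm tall (z 42 to 78 mm). It stands 49 mm clear of the drawer's white front, tied to it by two thin arms at y = -39 and +39 mm, so its middle can be gripped from above with a finger before and behind it.
- drawer (a joint): Opening of the spoon drawer in m: 0 shut, up to 0.12. A spring pulls it shut: 3 N at 0, rising by 0.6 N per 10 mm (about 8 N at 90 mm); it springs back when let go.
- mark: The mark: two upright steel pins, 8 mm thick, tops 72 mm above the table, fixed on the dispenser's base board 62 mm to either side of the drawer's middle line, 50 to 90 mm in front of the closed bar. Origin on the table half-way between the pins; axes as the dispenser's. The bar is at the mark when its centre line is on the line through both pins.
- tray: The same tray, with its lunch box; origin at the centre of its underside.
- mug: White mug, 76 mm across and 85 mm high, left edge of the work; bystander. Origin under its centre.
- food_box: Plastic food box with a white lid, 106 x 156 x 64 mm, right edge of the work; bystander. Origin under its centre.
- soy: Amber glass soy bottle, 48 mm across and 120 mm high, beyond the tray; bystander. Origin under its centre.
Not all that is in view belongs to the job. What is meant by the tray is not green or purple, and is the larger of those in its own colour.

How it is judged:
On the way, in this order (a step that is already met when the one before it is completed fails the run):
1. the tray lies centred and square on the place mat and is let go (horizontal distance between tray_center and mat below 0.015 m and angle between the x axis of tray_center and the x axis of mat, either way round below 0.14 rad and height (world z) of tray_center below 0.018 m and angle between tray_center's own z axis and vertical below 0.05 rad and contact force between each of the arm, the fingers and tray below 0.1 N and linear speed of tray below 0.02 m/s), for 0.2 s.
2. the drawer's bar is held in line with the pins (x of drawer_bar in the frame of mark between -0.008 and 0.008 m and velocity of joint drawer between -0.01 and 0.01 m/s and contact force between the fingers and drawer above 1 N and contact force between tray and drawer below 0.1 N), for 0.3 s.
At the end, for the whole second after the job is handed in: The tray lies flat and untouched on the mat, its centre within 15 mm of the mat's centre and square to it within 0.14 rad; the drawer's bar is within 8 mm of the line through the pins, still, and held there by the fingers (all of step 1 and all of step 2); the arm keeps its last pose, push and grip.
It fails at once if the tray is lifted off the table or tipped (height (world z) of tray_center above 0.027 m or angle between tray_center's own z axis and vertical above 0.17 rad).
It fails at once if the mug is disturbed (distance of mug from where it was at the start of the episode above 0.03 m or angle between mug's own z axis and vertical above 0.35 rad).
It fails at once if the food box is disturbed (distance of food_box from where it was at the start of the episode above 0.03 m or angle between food_box's own z axis and vertical above 0.35 rad).
It fails at once if the soy bottle is disturbed (distance of soy from where it was at the start of the episode above 0.03 m or angle between soy's own z axis and vertical above 0.35 rad).
It also fails if it takes over 54 s, if anything falls off the work surface, if the arm or the gripper's body presses on something with over 40 N, if the wrist force passes 120 N, or if a joint passes its speed limit or range.

ROBOT

A 7-joint arm with a two-finger parallel gripper is mounted at the origin on the work surface. World frame = base frame: x ahead of the robot, y to its left, z up, the work surface at z = 0. Lengths are in m, angles in rad, forces in N, time in s.
With the tool pointing down it reaches from about 0.4 to 0.85 m from the base axis. Payload 4.5 kg.
Tool frame: the origin (TCP) lies on the centre line of the jaws, within the pads' length; the fingertips stand 14 mm ahead of it and the grasp point (between the pads) lies 5 mm behind it (r.tcp_to_tips is the z of the fingertips in the tool frame, in m); z points along the fingers, y is the direction in which the jaws open and shut (so a half turn about z gives the same grasp; the last joint's range is limited). The gripper opens to 88 mm and grips with 3 to 60 N. Pads are 18 mm wide; open, the fingers measure 123 mm over their backs; the gripper's body (75 mm by 187 mm) begins 45 mm behind the grasp point.
Start: joints at [1.198, 0.689, -0.195, 1.565, 0.157, 0.902, -0.215], TCP at [0.247, -0.574, 0.253] pointing down, gripper open.
Joint ranges: [-3.01, 3.01], [-0.46, 2.08], [-1.47, 1.51], [0.13, 2.56], [-1, 4.14], [0.04, 2.09], [-2.66, 2.66]. Speed limits (rad/s): [2.57, 2.57, 3.14, 3.14, 3.14, 3.14, 3.14].

INTERFACE

Orientations are given as a unit quaternion [x, y, z, w].
In Python, from plant import r, viewer gives the robot as it stands.
- The arm moves only by the shell command python3 -m inch 'ROWS' [FORCE]. ROWS is JSON, a list of rows, each a list of 3 entries, a list of its own where there are three numbers: the closure, from 0 (fully open) to 1 (shut), then the shift along the tool's x, y, z in cm, then the turn about the tool's z in degrees. In form: [[fingers, [x, y, z], yaw], ...]. A call has 1 to 20 rows; each row is the pose to reach, as a shift and turn from the pose commanded when the call began, along the tool's axes at that moment; what a row does not reach only later rows make up. A row lasts 1/10 s, in which the tool goes at most 50 mm and 8.59 degrees, less where a joint would pass 70% of its speed; a pose out of reach is approached as far as the arm can. A call with a gripper value outside its range is refused whole. The fingers move at their own pace and stop on an object; FORCE is the grip in N (left out, the last holds). Time passes only in rows, so rows that repeat a pose let the fingers close. It gives the time, the measured TCP pose, the force and the opening at its end, in the units of the state.
- r.get_state(): the state, without advancing time (a new reading comes with each control period).
- viewer.snapshot(name): name is "scene" or "top" or "wrist"; returns the picture (400x640x3 uint8, red, green, blue); there is no depth.
- viewer.camera_params(name): a dict with "intrinsics" (3x3 intrinsics, pixels), "k1" (the pictures are not rectified: a ray, as slopes to the right and down, at radius r is drawn at 1 + k1 r^2 times it, then the intrinsics apply), "world_to_cam" (4x4, takes a point from world to camera coordinates). Camera axes: x right, y up, looking along -z (the intrinsics and any distortion apply to the point x, -y, -z); pixel columns grow to the right and rows downward; lengths in m; the calibration is good to about 2 mm. A picture is of the moment at which its call begins: read the wrist's pose just before it. camera_params takes no time and is no camera call; for the wrist camera it gives the pose at the moment of the call.
- r.finish_job(): hands the job in, once; it reports no verdict.
Trained networks look in the newest picture that a camera, given by its name, has taken for a name from the list of things; names that differ only in an ending like _2 or _b are one class to them, and where a whole thing is asked for, a point or a joint stands for the part that bears it (a point fixed in the world has none). Each returns a list of dicts, best first, with "p" (0 to 1); they miss things now and then, are a little off and sometimes report something else, mostly with a low value. They report only what shows in the picture. A call takes as long as a camera call. They do not tell look-alikes from the thing itself.
- viewer.outline_of(camera, name): "pixels" (400x640 bool, what is visible of it) and "bbox" ([left, top, width, height] in pixels, round what is visible of it).
The state is a dict: "clock": time; "q": joint angles; "qd": joint speeds; "joint_torque": joint torques, N m; "tool_pos": TCP position; "eef_rot": TCP orientation; "contact_force": force on the tool from outside, world axes, zero at the start; "moment": the same for the moment, N m; "opening": opening from 0.0 (shut) to 1.0 (fully open).
Only numpy, scipy, OpenCV 4.12 (cv2) and the standard library are available. Lean on these libraries where they do the work, as an engineer would, in place of code of your own. Each camera call takes 0.05 s, during which the arm holds its last target.

## Working session

There is one attempt and no reset: what is moved stays moved. The work goes in short steps, Python scripts to look and compute and a shell command to move; the robot and the scene stay as the last step left them, time stands still between calls to the robot, and variables do not carry over. Pictures are saved under pics/ and viewed, and the job is handed in when it is done.

```bash
ls; mkdir -p pics
python3 - <<'E'
from plant import r, viewer
import cv2
for n in ("scene","top"):
    im=viewer.snapshot(n); cv2.imwrite(f"pics/{n}0.png",im[:,:,::-1])
    p=viewer.camera_params(n); print(n,p)
s=r.get_state();print(s)
E
```

```text
pics
scene {'intrinsics': array([[459.19686703,   0.        , 310.94399922],
       [  0.        , 459.19686703, 198.96382151],
       [  0.        ,   0.        ,   1.        ]]), 'k1': 0.03990708852026239, 'world_to_cam': array([[-0.74760735,  0.66410354,  0.00705182,  0.39576038],
       [-0.54338875, -0.6177499 ,  0.56843093,  0.24493835],
       [ 0.38185325,  0.42113126,  0.82270077, -1.60341661],
       [ 0.        ,  0.        ,  0.        ,  1.        ]])}
top {'intrinsics': array([[505.33644981,   0.        , 317.75418224],
       [  0.        , 505.33644981, 197.05678001],
       [  0.        ,   0.        ,   1.        ]]), 'k1': -0.0434867666057947, 'world_to_cam': array([[ 2.77806044e-03, -9.99995441e-01, -1.18323533e-03,
        -2.81211844e-02],
       [ 9.88170716e-01,  2.56377657e-03,  1.53336436e-01,
        -5.23913670e-01],
       [-1.53332703e-01, -1.59521639e-03,  9.88173334e-01,
        -1.73935187e+00],
       [ 0.00000000e+00,  0.00000000e+00,  0.00000000e+00,
         1.00000000e+00]])}
{'clock': 0.1, 'q': array([ 1.197812  ,  0.6898957 , -0.19454283,  1.56621891,  0.15726499,
        0.90248032, -0.21512443]), 'qd': array([ 0.00182246, -0.0020682 , -0.00050627, -0.00142532, -0.00051343,
       -0.00093534,  0.00030609]), 'joint_torque': array([-4.31673863e-03, -5.28500462e+01, -1.27192866e+00, -1.53836131e+01,
       -5.25939174e-02,  1.94019995e-03,  4.48679498e-05]), 'tool_pos': array([ 0.24705807, -0.57351841,  0.25199916]), 'eef_rot': array([ 9.79382145e-01,  2.02014758e-01, -1.98850847e-04, -7.82542166e-04]), 'contact_force': array([-0.41136874, -0.39569354, -0.61585776]), 'moment': array([-0.00666511, -0.00218086,  0.02549292]), 'opening': 1.0013039763701612}
```

View pics/scene0.png

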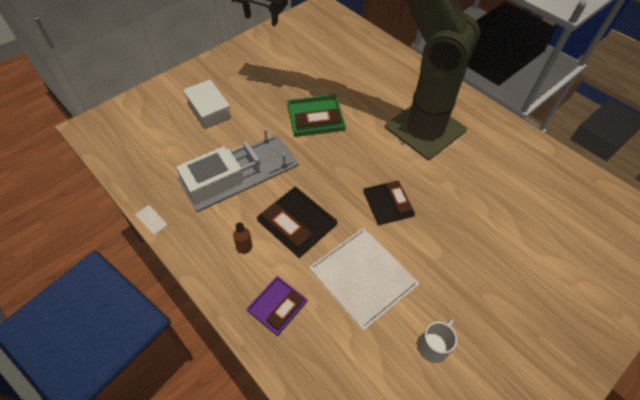

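View pics/top0.png

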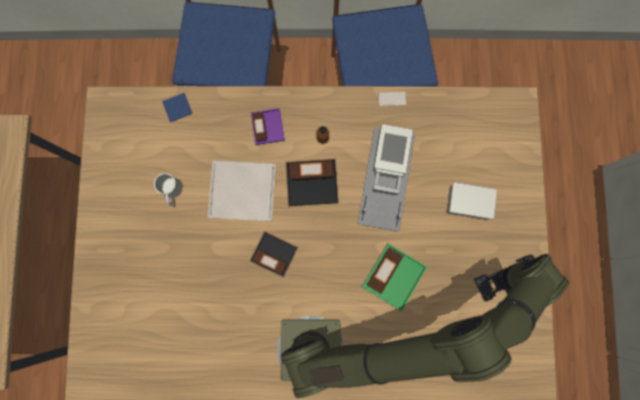

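Trays seen in the top view: large black (312,183), small black (273,254), green (394,277) and purple (268,126). By the description it's the large black one. I'll check that with a close crop and measure from it.

```bash
cat > h.py <<'E'
import numpy as np, cv2
from plant import r, viewer
def proj(P,cp):
    P=np.atleast_2d(P).astype(float); M=cp["world_to_cam"]; c=P@M[:3,:3].T+M[:3,3]
    x=c[:,0]/-c[:,2]; y=-c[:,1]/-c[:,2]; f=1+cp["k1"]*(x*x+y*y); K=cp["intrinsics"]
    return np.c_[K[0,0]*x*f+K[0,2],K[1,1]*y*f+K[1,2]]
def unproj(uv,z,cp):
    uv=np.atleast_2d(uv).astype(float); K=cp["intrinsics"]
    d=np.c_[(uv[:,0]-K[0,2])/K[0,0],(uv[:,1]-K[1,2])/K[1,1]]; s=d.copy()
    for _ in range(20): s=d/(1+cp["k1"]*(s**2).sum(1,keepdims=True))
    M=cp["world_to_cam"]; R=M[:3,:3]; C=-R.T@M[:3,3]
    D=np.c_[s[:,0],-s[:,1],-np.ones(len(s))]@R
    return C+D*((z-C[2])/D[:,2])[:,None]
def fr(p,yaw,L):
    c,s=np.cos(yaw),np.sin(yaw); L=np.atleast_2d(L).astype(float)
    return np.c_[p[0]+c*L[:,0]-s*L[:,1],p[1]+s*L[:,0]+c*L[:,1],L[:,2]]
E
python3 - <<'E'
from h import *
cp=viewer.camera_params("top"); im=viewer.snapshot("top")
for n in ("tray","mat","dispenser","drawer_bar","mug","food_box","soy","mark"):
    for o in viewer.outline_of("top",n)[:4]:
        m=o["pixels"].astype(np.uint8); c=max(cv2.findContours(m,0,2)[0],key=cv2.contourArea)
        z={"tray":.024,"mug":.085,"food_box":.064,"soy":.12,"dispenser":.012,"drawer_bar":.078,"mark":.07}.get(n,.001)
        w=unproj(c[:,0,:],z,cp)[:,:2].astype(np.float32); rc=cv2.minAreaRect(w)
        print(n,round(o["p"],2),o["bbox"],np.round(rc[0],3),np.round(rc[1],3),round(rc[2],1))
cv2.imwrite("pics/c1.png",cv2.resize(im[120:240,200:420],None,fx=3.6,fy=3.6,interpolation=cv2.INTER_CUBIC)[:,:,::-1])
E
```

```text
tray 0.87 [284.5, 157.1, 52.0, 49.7] [ 0.579 -0.004] [0.163 0.18 ] 3.8
tray 0.84 [247.8, 107.4, 36.9, 38.7] [0.787 0.159] [0.129 0.112] 9.9
tray 0.66 [250.2, 233.5, 46.4, 41.3] [0.327 0.128] [0.132 0.113] 64.0
tray 0.62 [361.5, 243.6, 66.6, 68.0] [ 0.249 -0.293] [0.168 0.184] 59.3
mat 0.72 [204.9, 160.5, 68.5, 62.8] [0.553 0.252] [0.234 0.215] 87.3
dispenser 0.91 [359.8, 124.3, 55.4, 106.4] [ 0.605 -0.274] [0.151 0.378] 79.7
drawer_bar 0.85 [369.3, 171.5, 35.1, 24.6] [ 0.574 -0.264] [0.101 0.083] 78.3
mug 0.57 [153.7, 177.8, 28.8, 28.3] [0.552 0.492] [0.109 0.087] 46.5
food_box 0.59 [448.1, 183.0, 46.8, 33.3] [ 0.51 -0.56] [0.169 0.113] 83.2
soy 0.67 [314.4, 125.8, 13.5, 16.2] [ 0.729 -0.041] [0.06  0.041] 0.1
mark 0.43 [205.3, 161.6, 68.4, 59.9] [0.542 0.241] [0.225 0.208] 87.0
mark 0.42 [360.2, 210.2, 41.4, 7.0] [ 0.469 -0.183] [0.007 0.011] 89.4
mark 0.32 [447.2, 182.3, 46.8, 35.8] [ 0.507 -0.561] [0.163 0.111] 80.9
```

View pics/c1.png

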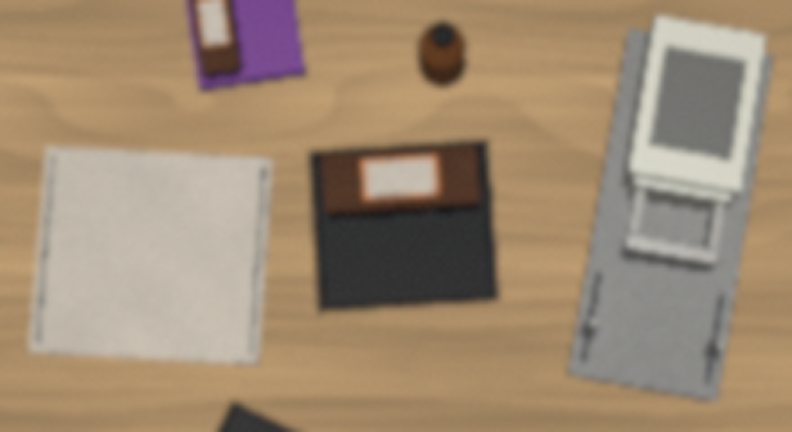

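The crop confirms it: a large black tray with a wooden-lid lunch box in its +x half at (312,183). The mat is at (242,190), the bar at about (387,190), and the pins at about (363,211) and (397,217). Next I'll fit the poses precisely with both fixed cameras.

```bash
cat > fit.py <<'E'
from h import *
from scipy.optimize import minimize
def box(x0,x1,y0,y1,z0,z1): return np.array([[x,y,z] for x in(x0,x1) for y in(y0,y1) for z in(z0,z1)])
MOD={"mat":[box(-.105,.105,-.115,.115,0,.001)],
"tray":[box(-.08,.08,-.09,.09,0,.024),box(.012,.072,-.08,.08,.02,.046)],
"dispenser":[box(-.13,.23,-.075,.075,0,.012),box(.065,.225,-.055,.055,0,.084)]}
def render(n,p,cp,S=4):
    m=np.zeros((400*S,640*S),np.uint8)
    for b in MOD[n]:
        q=(proj(fr(p[:2],p[2],b),cp)+.5)*S
        cv2.fillConvexPoly(m,np.round(cv2.convexHull(q.astype(np.float32))).astype(np.int32),255)
    return cv2.resize(m,(640,400),interpolation=cv2.INTER_AREA)/255.
def outl(cam,n,near):
    cp=viewer.camera_params(cam); best=None
    u=proj([[*near,.02]],cp)[0]
    for o in viewer.outline_of(cam,n):
        b=o["bbox"]; d=np.hypot(b[0]+b[2]/2-u[0],b[1]+b[3]/2-u[1])
        if d<30 and (best is None or o["p"]>best[0]): best=(o["p"],o["pixels"].astype(float))
    return cp,best
def fit(n,p0,cams=("top","scene")):
    for sel in [(c,) for c in cams]+[cams]:
        D=[outl(c,n,p0[:2]) for c in sel]; D=[(c,cv2.GaussianBlur(b[1],(0,0),1.)) for c,b in D if b]
        if not D: print(n,sel,"none");continue
        f=lambda p:sum(((cv2.GaussianBlur(render(n,p,c),(0,0),1.)-m)**2).sum() for c,m in D)
        s=minimize(f,p0,method="Nelder-Mead",options=dict(initial_simplex=np.array(p0)+np.array([[0,0,0],[.01,0,0],[0,.01,0],[0,0,.06]]),xatol=1e-4,fatol=.1))
        print(n,sel,np.round(s.x,4),"yawdeg",round(np.degrees(s.x[2]),1),"cost",round(s.fun,1))
    return s.x
E
python3 - <<'E'
from fit import *
for c in("top","scene"): viewer.snapshot(c)
T=fit("tray",[.579,-.004,.066]);M=fit("mat",[.553,.252,-.047]);D=fit("dispenser",[.56,-.27,-.18])
out=[]
for c in("top","scene"):
    im=viewer.snapshot(c)[:,:,::-1].copy();cp=viewer.camera_params(c);S=3
    b=[(200,120,220,120),(150,120,280,220)][c=="scene"]
    big=cv2.resize(im[b[1]:b[1]+b[3],b[0]:b[0]+b[2]],None,fx=S,fy=S,interpolation=cv2.INTER_CUBIC)
    def dot(P,col):
        for q in proj(P,cp): cv2.circle(big,tuple(np.round(((q-b[:2])+.5)*S).astype(int).tolist()),2,col,-1)
    from fit import MOD
    for n,p in(("tray",T),("mat",M),("dispenser",D)):
        for bx in MOD[n]: dot(fr(p[:2],p[2],bx),(0,0,255))
    # bar ends at closed, top z .078 ; mark candidates top .072
    dot(fr(D[:2],D[2],[[0,-.045,.078],[0,.045,.078]]),(0,255,0))
    for x,col in((-.05,(255,0,0)),(-.07,(255,255,0)),(-.09,(255,0,255))): dot(fr(D[:2],D[2],[[x,-.062,.072],[x,.062,.072]]),col)
    cv2.imwrite(f"pics/ov_{c}.png",big[:600])
E
```

```text
tray ('top',) [ 0.5813 -0.0029  0.0668] yawdeg 3.8 cost 4.1
tray ('scene',) [ 0.5853 -0.0057  0.0764] yawdeg 4.4 cost 15.0
tray ('top', 'scene') [ 0.584  -0.0047  0.0723] yawdeg 4.1 cost 41.9
mat ('top',) [ 0.5534  0.25   -0.0482] yawdeg -2.8 cost 8.8
mat ('scene',) [ 0.5566  0.2494 -0.0428] yawdeg -2.5 cost 8.4
mat ('top', 'scene') [ 0.5553  0.2499 -0.0459] yawdeg -2.6 cost 32.4
dispenser ('top',) none
dispenser ('scene',) [ 0.5485 -0.2655 -0.1863] yawdeg -10.7 cost 99.5
dispenser ('top', 'scene') [ 0.5485 -0.2655 -0.1863] yawdeg -10.7 cost 99.5
```

View pics/ov_top.png

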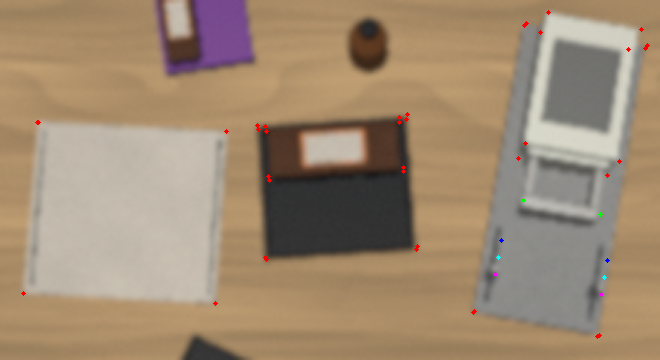

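View pics/ov_scene.png

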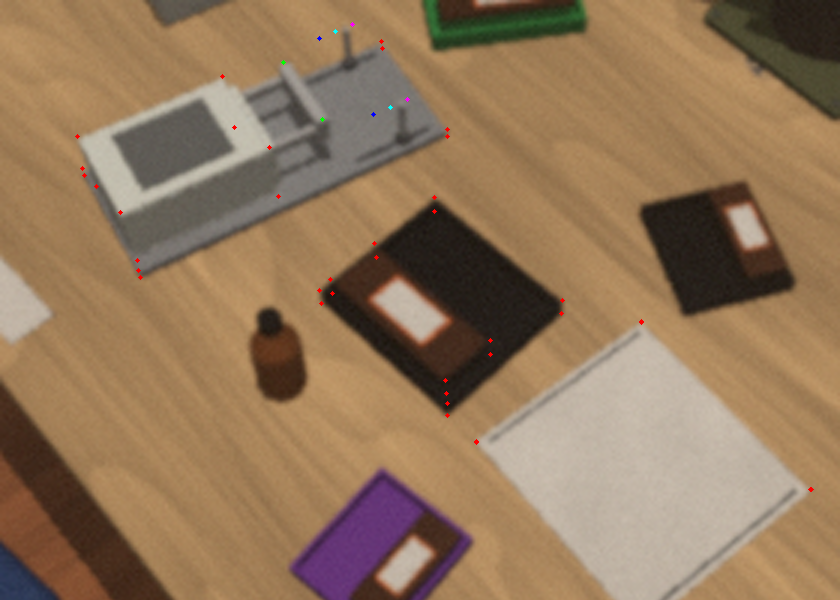

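```bash
cat >> h.py <<'E'
from scipy.spatial.transform import Rotation as Ro
def go(target,ydir_deg):
    """shift (cm) in tool axes & tool turn (deg) to bring TCP to target with jaw axis along ydir"""
    s=r.get_state(); R=Ro.from_quat(s["eef_rot"]).as_matrix()
    sh=R.T@(np.array(target)-s["tool_pos"])*100
    cur=np.degrees(np.arctan2(R[1,1],R[0,1])); d=(ydir_deg-cur+90)%180-90
    print("t",round(s["clock"],2),"pos",np.round(s["tool_pos"],4),"jaw",round(cur,2),"tilt",np.round(R[:,2],3),"F",np.round(s["contact_force"],1),"op",round(s["opening"],3))
    print("SHIFT cm",np.round(sh,2),"TURN",round(-d,2))
E
python3 - <<'E'
from h import *
go([.506,-.009,.13],4.)
E
```

```text
t 1.35 pos [ 0.2473 -0.574   0.2527] jaw -66.69 tilt [ 0. -0. -1.] F [ 0.1  0.2 -0. ] op 1.0
SHIFT cm [ 46.11 -41.65  12.27] TURN -70.69
```

```bash
python3 -m inch '[[0.3,[9,-8,0],-10],[0.3,[18,-16,0],-25],[0.3,[27,-24,0],-40],[0.3,[36,-33,4],-55],[0.3,[46.1,-41.7,8],-70.7],[0.3,[46.1,-41.7,12.3],-70.7],[0.3,[46.1,-41.7,12.3],-70.7],[0.3,[46.1,-41.7,12.3],-70.7],[0.3,[46.1,-41.7,12.3],-70.7],[0.3,[46.1,-41.7,12.3],-70.7],[0.3,[46.1,-41.7,12.3],-70.7],[0.3,[46.1,-41.7,12.3],-70.7],[0.3,[46.1,-41.7,12.3],-70.7],[0.3,[46.1,-41.7,12.3],-70.7],[0.3,[46.1,-41.7,12.3],-70.7],[0.3,[46.1,-41.7,12.3],-70.7],[0.3,[46.1,-41.7,12.3],-70.7],[0.3,[46.1,-41.7,12.3],-70.7]]' 30
python3 - <<'E'
from h import *
go([.506,-.009,.027],4.)
cp=viewer.camera_params("wrist");im=viewer.snapshot("wrist");cv2.imwrite("pics/w1.png",im[:,:,::-1])
print(proj(fr([.5835,-.004],.069,[[-.08,-.09,.024],[-.08,.09,.024],[-.074,-.084,.024],[-.074,.084,.024],[.08,.09,.024]]),cp).round())
E
```

```text
clock: 3.15
tool_pos: [0.5055, -0.0102, 0.13]
eef_rot: [0.683, 0.731, -0.0, 0.0]
contact_force: [-0.1, -0.1, 0.1]
opening: 0.7
t 3.15 pos [ 0.5055 -0.0102  0.13  ] jaw 3.87 tilt [ 0.    -0.001 -1.   ] F [-0.1 -0.1  0.1] op 0.7
SHIFT cm [ 0.13  0.06 10.3 ] TURN -0.13
[[315. 305.]
 [314.  73.]
 [322. 298.]
 [323.  82.]
 [544.  77.]]
```

View pics/w1.png

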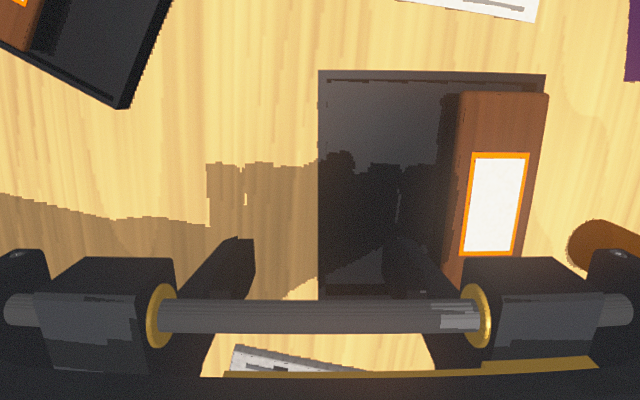

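Wrist view: the tray's -x edge runs straight down column 319, between the fingers, about 3 mm further in +x than predicted. I'll descend and grip.

```bash
python3 -m inch '[[0.3,[0.1,0.3,4],0],[0.3,[0.1,0.3,7.5],0],[0.3,[0.1,0.3,9],0],[0.3,[0.1,0.3,10],0],[0.3,[0.1,0.3,10.5],0],[0.3,[0.1,0.3,10.5],0],[0.6,[0.1,0.3,10.5],0],[0.8,[0.1,0.3,10.5],0],[1,[0.1,0.3,10.5],0],[1,[0.1,0.3,10.5],0],[1,[0.1,0.3,10.5],0],[1,[0.1,0.3,10.5],0],[1,[0.1,0.3,10.5],0]]' 35
python3 - <<'E'
from fit import *
for c in("top","scene"): viewer.snapshot(c)
for c in("top","scene"): fit("tray",[.583,-.004,.067],(c,))
go([.5,0,.025],4)
E
```

```text
clock: 4.5
tool_pos: [0.5086, -0.0074, 0.0247]
eef_rot: [0.682, 0.731, -0.0, 0.0]
contact_force: [0.1, 0.0, -1.2]
opening: 0.09
tray ('top',) [0.5898 0.0113 0.0531] yawdeg 3.0 cost 1562.3
tray ('top',) [0.5898 0.0113 0.0531] yawdeg 3.0 cost 1562.3
tray ('scene',) [ 0.5861 -0.0055  0.0881] yawdeg 5.0 cost 387.0
tray ('scene',) [ 0.5861 -0.0055  0.0881] yawdeg 5.0 cost 387.0
t 4.8 pos [ 0.5083 -0.0075  0.0247] jaw 4.0 tilt [-0.001 -0.    -1.   ] F [-1.4  0.3  1.7] op 0.062
SHIFT cm [ 0.81 -0.77 -0.03] TURN 0.0
```

Gripped: the opening is 5.5 mm, which matches the 6 mm rim. Next is the slide.

Run:
```python
from h import *
go([.4796,.2561,.025],-2.7)
```

```text
t 4.8 pos [ 0.5083 -0.0075  0.0247] jaw 4.0 tilt [-0.001 -0.    -1.   ] F [-1.4  0.3  1.7] op 0.062
SHIFT cm [26.5  -1.02 -0.03] TURN 6.7
```

```bash
python3 -m inch '[[1,[0.5,0,0],0],[1,[1.5,0,0],0.2],[1,[3,-0.1,0],0.6],[1,[4.5,-0.1,0],1],[1,[6,-0.2,0],1.4],[1,[7.5,-0.2,0],1.8],[1,[9,-0.3,0],2.2],[1,[10.5,-0.4,0],2.6],[1,[12,-0.5,0],3],[1,[13.5,-0.5,0],3.5],[1,[15,-0.6,0],4],[1,[16.5,-0.6,0],4.4],[1,[18,-0.7,0],4.8],[1,[19.5,-0.8,0],5.2],[1,[21,-0.9,0],5.6],[1,[22.5,-0.9,0],6],[1,[24,-1,0],6.3],[1,[25.3,-1,0],6.5],[1,[26.1,-1,0],6.7],[1,[26.5,-1,0],6.7]]'
python3 -m inch '[[1,[0,0,0],0],[1,[0,0,0],0]]'
python3 - <<'E'
from h import *
go([.4796,.2561,.025],-2.7)
cv2.imwrite("pics/t2.png",cv2.resize(viewer.snapshot("top")[120:270,180:400],None,fx=3.5,fy=3.5)[:,:,::-1])
cv2.imwrite("pics/s2.png",viewer.snapshot("scene")[:,:,::-1])
E
```

```text
clock: 6.8
tool_pos: [0.4798, 0.2572, 0.0247]
eef_rot: [0.723, 0.691, -0.0, -0.0]
contact_force: [0.1, -5.4, 3.5]
opening: 0.062
clock: 7.0
tool_pos: [0.4798, 0.2573, 0.0247]
eef_rot: [0.723, 0.691, 0.001, -0.001]
contact_force: [-1.5, -1.0, 1.8]
opening: 0.065
t 7.0 pos [0.4798 0.2573 0.0247] jaw -2.65 tilt [-0.     0.002 -1.   ] F [-1.5 -1.   1.8] op 0.065
SHIFT cm [-0.13 -0.02 -0.03] TURN 0.05
```

View pics/t2.png

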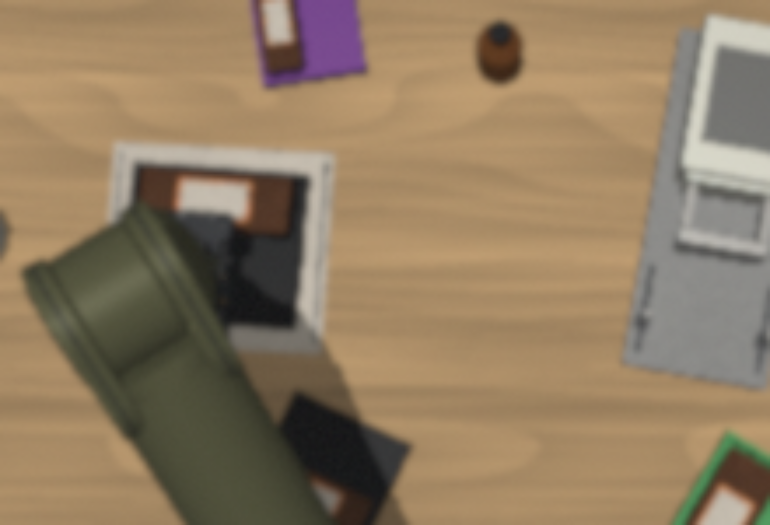

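View pics/s2.png

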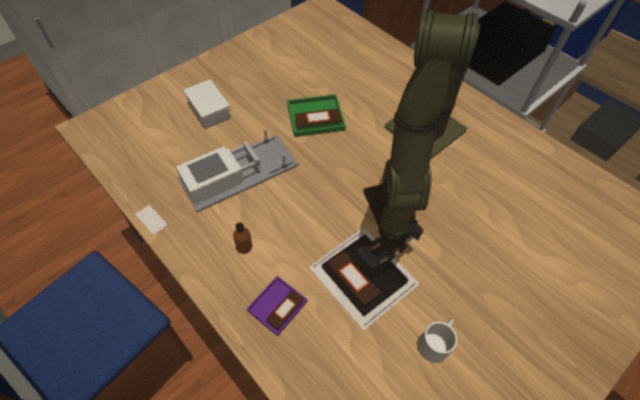

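The tray looks centred on the mat in both views. I'll let go, rise, and measure with the view clear.

```bash
python3 -m inch '[[0.8,[0,0,0],0],[0.6,[0,0,0],0],[0.5,[0,0,0],0],[0.5,[0,0,0],0],[0.5,[0,0,-2],0],[0.5,[0,0,-6],0],[0.5,[0,0,-10],0],[0.5,[0,0,-15],0],[0.5,[-5,0,-18],0],[0.5,[-10,0,-18],0],[0.5,[-15,0,-18],0],[0.5,[-20,0,-18],0],[0.5,[-25,0,-18],2],[0.5,[-30,0,-18],4],[0.5,[-35,0,-18],6],[0.5,[-38,0,-18],7],[0.5,[-38,0,-18],7],[0.5,[-38,0,-18],7]]'
python3 - <<'E'
from fit import *
cv2.imwrite("pics/t3.png",cv2.resize(viewer.snapshot("top")[120:270,180:400],None,fx=3.5,fy=3.5)[:,:,::-1])
viewer.snapshot("scene")
for c in("top","scene"): fit("tray",[.555,.25,-.047],(c,))
go([.5,-.27,.2],-10)
E
```

```text
clock: 8.9
tool_pos: [0.4622, -0.124, 0.2047]
eef_rot: [0.765, 0.644, 0.0, 0.0]
contact_force: [-0.1, 0.7, 0.4]
opening: 0.504
tray ('top',) [ 0.5532  0.2523 -0.0554] yawdeg -3.2 cost 16.9
tray ('top',) [ 0.5532  0.2523 -0.0554] yawdeg -3.2 cost 16.9
tray ('scene',) [ 0.5568  0.2503 -0.0589] yawdeg -3.4 cost 9.1
tray ('scene',) [ 0.5568  0.2503 -0.0589] yawdeg -3.4 cost 9.1
t 9.2 pos [ 0.4625 -0.1219  0.2048] jaw -9.53 tilt [ 0.  0. -1.] F [-0.1 -1.1 -0.7] op 0.498
SHIFT cm [-13.98   6.15   0.47] TURN 0.47
```

View pics/t3.png

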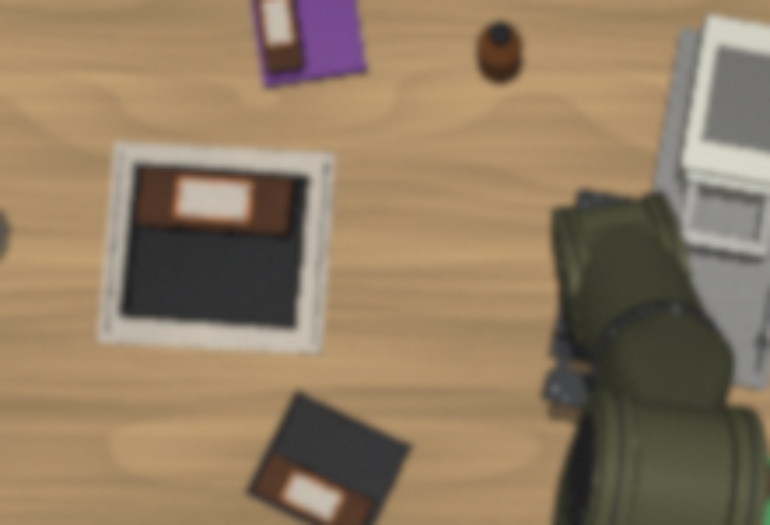

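Top view: the tray sits square within the mat's border. The fits put it within about 2.5 mm and 1° of the mat in both cameras. Now I'll take a wrist look at the bar and pins from the right side.

Run:
```python
from h import *
go([.50,-.34,.23],-10.5)
```

```text
t 9.2 pos [ 0.4625 -0.1219  0.2048] jaw -9.53 tilt [ 0.  0. -1.] F [-0.1 -1.1 -0.7] op 0.498
SHIFT cm [-20.89   7.31  -2.53] TURN 0.97
```

```bash
python3 -m inch '[[0.52,[-5,2,-2],0.5],[0.52,[-10,4,-2.5],1],[0.52,[-15,6,-2.5],1],[0.52,[-20,7.3,-2.5],1],[0.52,[-20.9,7.3,-2.5],1],[0.52,[-20.9,7.3,-2.5],1],[0.52,[-20.9,7.3,-2.5],1],[0.52,[-20.9,7.3,-2.5],1]]'
python3 - <<'E'
from h import *
import pickle
go([.50,-.34,.23],-10.5)
cp=viewer.camera_params("wrist");im=viewer.snapshot("wrist");cv2.imwrite("pics/w4.png",im[:,:,::-1]);pickle.dump(cp,open("w4.pkl","wb"))
E
```

```text
clock: 10.0
tool_pos: [0.4996, -0.3391, 0.2297]
eef_rot: [0.769, 0.639, 0.0, -0.001]
contact_force: [0.2, 0.9, 0.3]
opening: 0.48
t 10.0 pos [ 0.4996 -0.3391  0.2297] jaw -10.49 tilt [-0.     0.002 -1.   ] F [0.2 0.9 0.3] op 0.48
SHIFT cm [-0.08  0.05 -0.03] TURN 0.01
```

View pics/w4.png

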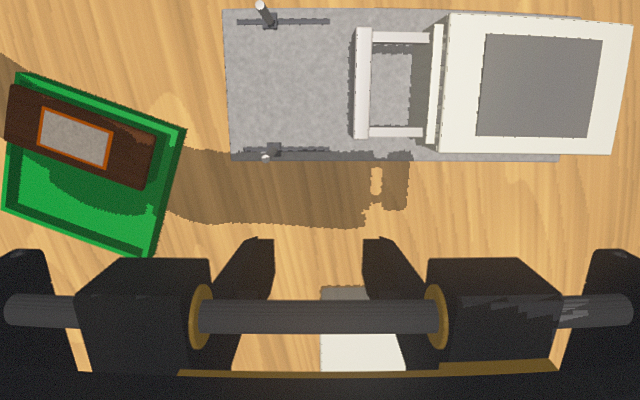

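Run:
```python
import cv2
im=cv2.imread("pics/w4.png"); cv2.imwrite("pics/w4c.png",cv2.resize(im[0:170,220:380],None,fx=3.5,fy=3.5,interpolation=cv2.INTER_CUBIC))
```

```text
(no output)
```

View pics/w4c.png

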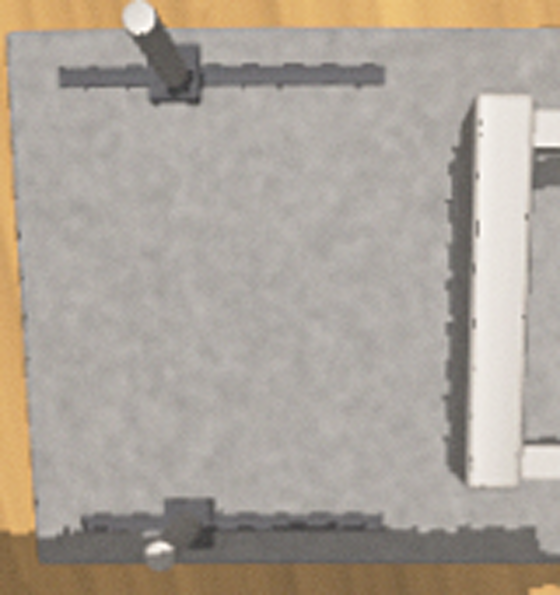

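Run:
```python
from h import *
import pickle
cp=pickle.load(open("w4.pkl","rb"))
C=np.array([[220,0]])
pin=unproj(C+np.array([[141,16],[159,555]])/3.5-.36,.072,cp)
bar=unproj(C+np.array([[477,95],[531,96],[468,487],[521,487]])/3.5-.36,.078,cp)
print(pin.round(4),bar.round(4))
ax=pin[0]-pin[1]; print("pin gap",np.linalg.norm(ax),"yaw",np.degrees(np.arctan2(ax[1],ax[0]))-90)
d=(bar[0]+bar[1]-bar[2]-bar[3])/2; print("bar len",np.linalg.norm(d),"yaw",np.degrees(np.arctan2(d[1],d[0]))-90,"thick",np.linalg.norm(bar[0]-bar[1]),np.linalg.norm(bar[2]-bar[3]))
yaw=np.arctan2(ax[1],ax[0])-np.pi/2; u=np.array([np.cos(yaw),np.sin(yaw)])
m=pin.mean(0)[:2];b=bar.mean(0)[:2];print("mark",m,"bar",b,"pull",(m-b)@u, "lat",(m-b)@[-u[1],u[0]])
go([*(b),.062],np.degrees(yaw))
```

```text
[[ 0.4818 -0.1858  0.072 ]
 [ 0.4589 -0.307   0.072 ]] [[ 0.5528 -0.2175  0.078 ]
 [ 0.5647 -0.2198  0.078 ]
 [ 0.537  -0.3036  0.078 ]
 [ 0.5496 -0.3059  0.078 ]]
pin gap 0.12334492206422171 yaw -10.720898864399132
bar len 0.08753362887163778 yaw -10.189879774345755 thick 0.012108383714267328 0.012798402414147793
mark [ 0.47037417 -0.24642183] bar [ 0.55102358 -0.26171284] pull -0.08208619051117867 lat 2.1295874994370764e-05
t 10.05 pos [ 0.4997 -0.3392  0.2298] jaw -10.48 tilt [-0.     0.001 -1.   ] F [ 0.2  0.2 -0.4] op 0.479
SHIFT cm [ 8.53  3.64 16.79] TURN 0.24
```

Wrist measurement: pins 123 mm apart (nominally 124), bar about 82 mm behind the pin line, dispenser yaw about -10.5°. I'll come in over the bar, go down and grip.

```bash
python3 -m inch '[[0.52,[4,2,4],0],[0.52,[8.5,3.6,7],0],[0.52,[8.5,3.6,9],0],[0.52,[8.5,3.6,9],0],[0.52,[8.5,3.6,11],0],[0.52,[8.5,3.6,13],0],[0.52,[8.5,3.6,15],0],[0.52,[8.5,3.6,16.2],0],[0.52,[8.5,3.6,16.8],0],[0.52,[8.5,3.6,16.8],0],[0.7,[8.5,3.6,16.8],0],[0.85,[8.5,3.6,16.8],0],[1,[8.5,3.6,16.8],0],[1,[8.5,3.6,16.8],0],[1,[8.5,3.6,16.8],0],[1,[8.5,3.6,16.8],0]]' 35
python3 - <<'E'
from h import *
go([.551,-.2617,.062],-10.5)
cv2.imwrite("pics/w5.png",viewer.snapshot("wrist")[:,:,::-1])
cv2.imwrite("pics/s5.png",cv2.resize(viewer.snapshot("scene")[80:220,160:320],None,fx=4,fy=4)[:,:,::-1])
E
```

```text
clock: 11.65
tool_pos: [0.5502, -0.2649, 0.0622]
eef_rot: [0.77, 0.638, -0.0, 0.0]
contact_force: [-1.8, -0.2, 5.4]
opening: 0.153
t 11.65 pos [ 0.5502 -0.2649  0.0622] jaw -10.68 tilt [ 0. -0. -1.] F [-1.8 -0.2  5.4] op 0.153
SHIFT cm [0.33 0.02 0.02] TURN -0.18
```

View pics/s5.png

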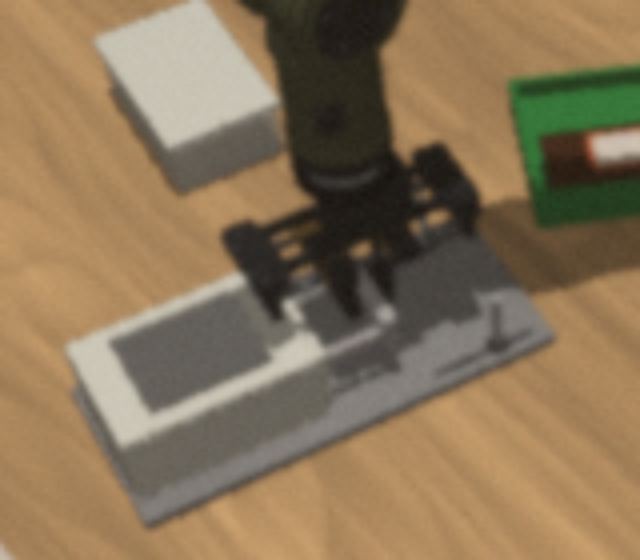

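View pics/w5.png

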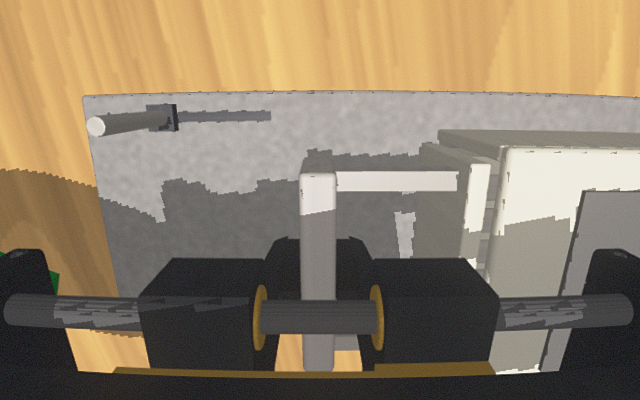

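The fingers straddle the middle of the bar and the opening is 13.5 mm against its 14 mm thickness, so it is gripped. The far pin shows at (96,127). Now I'll pull.

```bash
python3 -m inch '[[1,[0,-0.5,0],0],[1,[0,-1.5,0],0],[1,[0,-2.5,0],0],[1,[0,-3.5,0],0],[1,[0,-4.5,0],0],[1,[0,-5.5,0],0],[1,[0,-6.5,0],0],[1,[0,-7.2,0],0],[1,[0,-7.8,0],0],[1,[0,-8.2,0],0],[1,[0,-8.2,0],0],[1,[0,-8.2,0],0],[1,[0,-8.2,0],0]]' 40
python3 - <<'E'
from h import *
import pickle
go([.4704,-.2464,.062],-10.5)
cp=viewer.camera_params("wrist");pickle.dump(cp,open("w6.pkl","wb"))
im=viewer.snapshot("wrist")[:,:,::-1];cv2.imwrite("pics/w6.png",im)
cv2.imwrite("pics/w6c.png",cv2.resize(im[60:260,240:400],None,fx=3,fy=3,interpolation=cv2.INTER_CUBIC))
E
```

```text
clock: 13.05
tool_pos: [0.474, -0.2508, 0.0622]
eef_rot: [0.77, 0.638, 0.003, 0.004]
contact_force: [7.3, -3.3, -2.3]
opening: 0.154
t 13.05 pos [ 0.474  -0.2508  0.0622] jaw -10.68 tilt [ 0.009 -0.002 -1.   ] F [ 7.3 -3.3 -2.3] op 0.154
SHIFT cm [ 0.36 -0.43  0.02] TURN -0.18
```

View pics/w6.png

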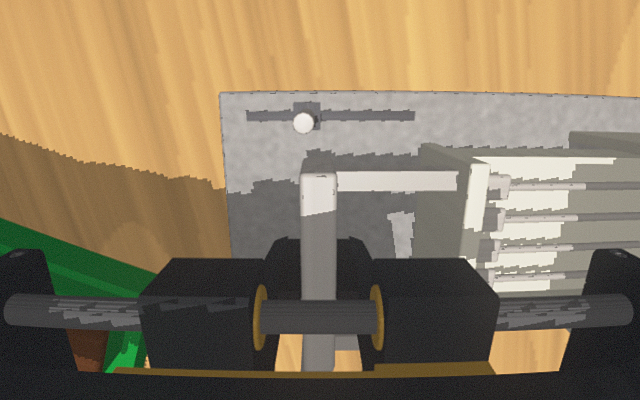

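View pics/w6c.png

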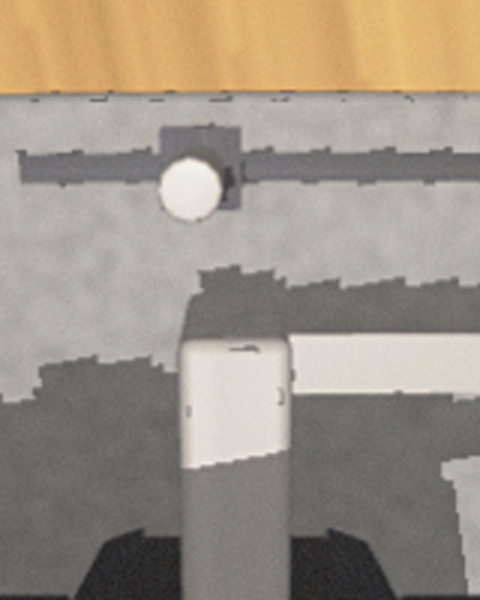

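Run:
```python
from h import *
import pickle
cp=pickle.load(open("w6.pkl","rb")); o=np.array([[240,60]])
pin=unproj(o+np.array([[191,189]])/3-.33,.072,cp)[0];bar=unproj(o+np.array([[180,341],[290,341]])/3-.33,.078,cp)
for a in(10.2,10.5,10.7):
    a=np.radians(-a);u=np.array([np.cos(a),np.sin(a)]);v=np.array([-u[1],u[0]]);d=(bar.mean(0)-pin)[:2]
    print("bar beyond pin x",d@u,"lat",d@v,np.linalg.norm(bar[0]-bar[1]))
```

```text
bar beyond pin x 0.005036978319640915 lat -0.017215228945800562 0.012942143422406042
bar beyond pin x 0.005127047590098213 lat -0.0171886195274004 0.012942143422406042
bar beyond pin x 0.005187015833448831 lat -0.01717061807252183 0.012942143422406042
```

```bash
python3 -m inch '[[1,[0,-0.2,0],0],[1,[0,-0.4,0],0],[1,[0,-0.53,0],0],[1,[0,-0.53,0],0],[1,[0,-0.53,0],0],[1,[0,-0.53,0],0],[1,[0,-0.53,0],0],[1,[0,-0.53,0],0],[1,[0,-0.53,0],0],[1,[0,-0.53,0],0]]' 40
python3 - <<'E'
from fit import *
import pickle
go([.4704,-.2464,.062],-10.5)
cp=viewer.camera_params("wrist");pickle.dump(cp,open("w7.pkl","wb"))
im=viewer.snapshot("wrist")[:,:,::-1]
cv2.imwrite("pics/w7c.png",cv2.resize(im[60:260,240:400],None,fx=3,fy=3,interpolation=cv2.INTER_CUBIC))
cv2.imwrite("pics/s7.png",cv2.resize(viewer.snapshot("scene")[80:220,160:320],None,fx=4,fy=4)[:,:,::-1])
viewer.snapshot("top")
for c in("top","scene"): fit("tray",[.555,.25,-.047],(c,))
E
```

```text
clock: 14.1
tool_pos: [0.469, -0.2499, 0.0622]
eef_rot: [0.77, 0.638, 0.003, 0.004]
contact_force: [7.7, -4.0, -3.6]
opening: 0.151
t 14.1 pos [ 0.469  -0.2499  0.0622] jaw -10.68 tilt [ 0.009 -0.002 -1.   ] F [ 7.7 -4.  -3.6] op 0.151
SHIFT cm [0.37 0.07 0.02] TURN -0.18
tray ('top',) [ 0.5537  0.2507 -0.048 ] yawdeg -2.8 cost 8.0
tray ('top',) [ 0.5537  0.2507 -0.048 ] yawdeg -2.8 cost 8.0
tray ('scene',) [ 0.5553  0.2502 -0.055 ] yawdeg -3.2 cost 14.8
tray ('scene',) [ 0.5553  0.2502 -0.055 ] yawdeg -3.2 cost 14.8
```

View pics/w7c.png

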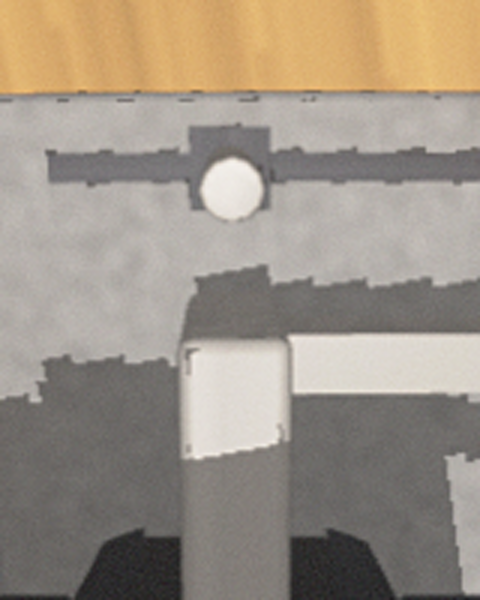

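View pics/s7.png

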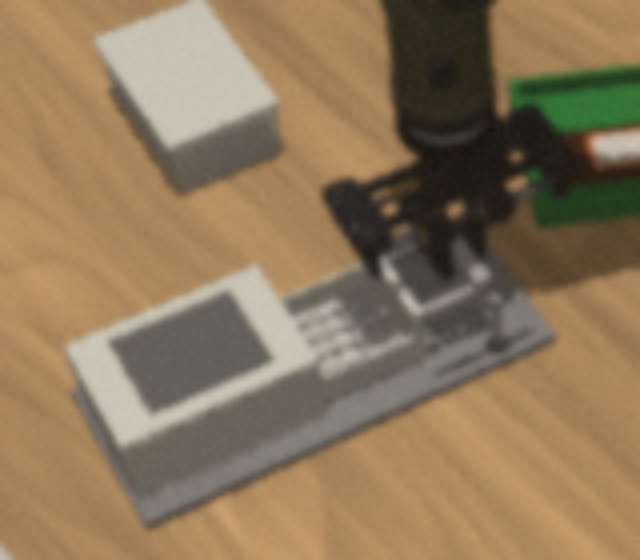

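The pin top is at crop column 232 and the bar's middle at 236, about half a millimetre off the line. I'll hold briefly to confirm it's still, then hand in.

```bash
python3 -m inch '[[1,[0,0,0],0],[1,[0,0,0],0],[1,[0,0,0],0],[1,[0,0,0],0],[1,[0,0,0],0]]'
python3 - <<'E'
from h import *
go([.469,-.2499,.0622],-10.68)
print(r.finish_job())
E
```

```text
clock: 14.95
tool_pos: [0.469, -0.2499, 0.0623]
eef_rot: [0.77, 0.638, 0.003, 0.004]
contact_force: [8.3, -3.2, -2.5]
opening: 0.158
t 14.95 pos [ 0.469  -0.2499  0.0623] jaw -10.68 tilt [ 0.009 -0.002 -1.   ] F [ 8.3 -3.2 -2.5] op 0.158
SHIFT cm [-0.    0.    0.01] TURN 0.0
the job is handed in; nothing more can be done
None
```

I slid the large black tray by its near rim onto the place mat and let go. I then gripped the middle of the drawer bar, pulled it to the pins, and handed the job in at about 15 s while still holding it there.

- **Tray:** the last fits in both fixed cameras put it within about 1.5 mm and 1° of the mat's centre and axes. The two cameras disagree by 2–4 mm in absolute position, but they agree on where the tray sits relative to the mat.
- **Drawer bar:** the first pull stopped 5 mm short because the arm gave under the spring, so I pulled again by that much. The wrist view then showed the bar about 0.5 mm off the pin line, judged by the far pin. It was still over the last half second, with about 8 N of spring pull and the fingers closed on the bar (opening 13–14 mm).
- **Bystanders:** the tool kept clear of the mug, food box and soy bottle, but I did not re-measure them at the end.

No check failed at the end, and the hand-in gave no verdict.

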